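# Bleed the air from the filter line after a water outage

### The arm

A 6-joint arm with a two-finger parallel gripper is mounted at the origin on the work surface. World frame = base frame: x ahead of the robot, y to its left, z up, the work surface at z = 0. Lengths are in m, angles in rad, forces in N, time in s.
With the tool pointing down it reaches from about 0.25 to 0.775 m from the base axis. Payload 4 kg.
Tool frame: the origin (TCP) lies at the very end of the fingers, on their centre line; the grasp point (between the pads) lies manip.grip_point_offset behind it (manip.grip_point_offset is the distance from the TCP to the grasp point, in m); z points along the fingers, y is the line along which they close (so a half turn about z gives the same grasp; the last joint's range is limited). The gripper opens to 85 mm and grips with 20 to 120 N. Pads are 22 mm wide; open, the fingers measure 114 mm over their backs; the gripper's body (76 mm by 85 mm) begins 54 mm behind the grasp point. The pads swing forward as they close: fully open they stand 13 mm farther back than shut.
Start: joints at [-0.103, 0.087, 1.371, -0, 1.684, -0.103], TCP at [0.55, -0, 0.231] pointing down, gripper open.
Joint ranges: [-3.1, 3.1], [-0.76, 2.03], [0.27, 2.55], [-1.08, 4.22], [0.17, 2.65], [-2.57, 2.57]. Speed limits (rad/s): [2.79, 2.79, 3.14, 3.14, 3.14, 3.14].

### API

Orientations are given as a rotation vector (axis times angle).
In Python, from rig import manip, kinematics, sensors, eyes, workorder gives the robot as it stands. Calls block until the motion is done:
- manip.move_to(position, orientation): joint-space move of the TCP to a pose.
- manip.servo_line(position, feed=0.15, frame=None, f_stop=None): straight line of the TCP; frame=None keeps the orientation; feed is the mean speed in m/s. With f_stop (N) it stops when the force on the tool has changed by that much, and returns True; else False.
- manip.movej(angles): joint-space move.
- manip.command_gripper(opening, strength=None): finger opening in m; strength is the grip in N (None keeps the last); returns when the fingers have stopped.
- manip.hold(seconds).
- kinematics.ik(position, orientation): joint angles nearest the present ones, or None.
- sensors.get_state(): the state.
- eyes.capture(name): name is "scene" or "side" or "wrist"; returns a dict with "image" (400x640x3 uint8, red, green, blue), "mtx" (3x3 intrinsics, pixels), "k1" (the pictures are not rectified: a ray, as slopes to the right and down, at radius r is drawn at 1 + k1 r^2 times it, then the intrinsics apply), "rvec" (rotation vector, rad) and "tvec" (3), from world to camera coordinates, as OpenCV has them; the wrist camera has in their place "T_tool_cam" (4x4, takes a point from camera to tool coordinates, whose origin is the TCP and whose axes are the flange's). Camera axes: x right, y down, z forward; pixel columns grow to the right and rows downward; lengths in m; the calibration is good to about 2 mm. A picture is of the moment at which its call begins: read the wrist's pose just before it. There is no depth.
A pose or a line that the arm cannot do raises manip.PlanningError and nothing moves.
- workorder.sign_off(): hands the job in; it is judged then, once.
The state is a dict: "t": time; "q": joint angles; "qd": joint speeds; "tau": joint torques, N m; "ee_pos": TCP position; "ee_rot": TCP orientation; "ft_force": force on the tool from outside, world axes, zero at the start; "ft_torque": the same for the moment, N m; "opening": finger opening in m; "grasp_force": force on a finger pad.
Only numpy, scipy, OpenCV 4.12 (cv2) and the standard library are available. Lean on these libraries where they do the work, as an engineer would, in place of code of your own. Each camera call takes 0.05 s, during which the arm holds its last target. There are 200 camera calls.

### The job

The water is coming back after the outage and the filter line is full of air. Turn the ball valve on the filter's copper pipe to half open, its wing handle at 45 degrees to the pipe, and let go of it; then pull the self-closing tap's lever forward over the drip tray until it lines up with the slow-flow line on the tap's cheek, without swinging it wide open, and finish while still holding it there, since it springs shut when let go. Leave the mug standing under the spout and the other things on the counter where they are.

Things in the scene. Friction and masses are not known exactly. Their poses are not given: they have to be found in the camera images.
- filter: In-line water filter fixed to the counter: a 15 mm copper pipe, axis 55 mm above the counter, rises from the counter at its -x end (75 mm from the origin), runs straight along the body's +x through a brass ball valve, then through a white cylindrical cartridge (63 mm across, top 87 mm above the counter) that starts 85 mm and ends 325 mm past the origin. Origin: on the counter straight below the valve spindle; z up. It may stand left or right and turned a little.
- valve (a joint): Opening angle of the ball valve in rad: 0 = shut (wing handle straight across the pipe, along the filter's y axis), pi/2 = fully open (along the pipe), 0.785 = half open. Opens counter-clockwise seen from above, so the wing handle's long direction is the filter's y axis turned counter-clockwise by this value. It starts shut or a little open, turns stiffly (0.12 N m) and stays where it is left.
- valve_grip (a point): Grip point of the plain metal wing (butterfly) handle, on the spindle axis, 96 mm above the counter. The wing is a flat upright bar 66 mm long and 12 mm thick, from 83 to 106 mm above the counter; only the spindle (11 mm across) is under its middle, down to the valve's nut at 74 mm. The axes turn with the handle: its y axis is the wing's long direction.
- tap: Self-closing filter tap fixed to the counter: a steel column 42 mm across and 178 mm high, 75 mm behind the origin (+x); from it a faucet reaches forward, with the spout and above it the lever pivot straight over the origin; below is a drip tray 150 by 130 mm, top 12 mm above the counter, reaching 110 mm forward. Origin: on the counter below the spout; the tap's front is its -x side; z up. It may stand left or right and turned a little.
- tap_lever (a joint): Angle of the tap lever in rad: 0 = shut, lever upright; it grows as the lever's upper end is pulled forward and down to the tap's -x side; stop at 1.0. A black engraved line on the two round cheeks (52 mm across) beside the pivot marks slow flow at 0.5 rad forward of upright: the lever lines up with it at 0.5. A spring shuts it: about 3 N at the grip point to start, 7 N at the line; it does not stay by itself.
- lever_grip (a point): Grip point of the tap lever, 65 mm from the pivot along the lever (223 mm above the counter when shut). The handle is a black flat-sided bar, 20 mm wide along the tap's y axis and 14 mm deep, from 36 to 92 mm from the pivot. The axes turn with the lever: z points along it away from the pivot, y is the pivot axis line.
- lever_pivot (a point): Centre of the lever's pivot on the tap, 158 mm above the counter; the lever turns about the tap's y axis here.
- mug: Brown glazed mug, 80 mm across, 88 mm high, handle at its own +y, standing upright on the drip tray under the spout. Origin: centre of its underside. To be left alone.
- honey_pot: White ceramic honey pot, 86 mm across, 82 mm high, with the handle of a wooden dipper sticking up to 158 mm. Origin: centre of its underside. To be left alone.
- canister: Stainless steel sugar canister with screw-top lid, 104 mm across, 172 mm high. Origin: centre of its underside. To be left alone.
- carousel_edge (a point): Point on the edge of the tray of the white spice carousel, 85 mm from its axis and 24 mm above the counter, along the x axis of this point. The carousel, 176 mm across and 193 mm high, turns freely and carries four empty shakers. To be left alone, not turned.

How it is judged:
On the way, in this order (a step that is already met when the one before it is completed fails the run):
1. the ball valve is set half open (45 degrees, give or take 7) and let go while the tap is still shut (value of joint valve between 0.665 and 0.905 rad and value of joint tap_lever below 0.1 rad and contact force between the fingers and valve below 0.3 N), for 0.3 s.
2. the tap lever is pulled forward to the slow-flow line and held there by the gripper (value of joint tap_lever between 0.41 and 0.59 rad and contact force between the fingers and tap_lever above 1 N), for 0.5 s.
At the end, for the whole second after the job is handed in: The gripper still holds the tap lever (over 1 N) at rest on the slow-flow line, 0.5 rad within 0.09; the ball valve is half open, 0.785 rad within 0.12, and untouched; the mug stands upright; mug, honey pot, canister and carousel are within 20 mm of where they were (all of step 2 and value of joint valve between 0.665 and 0.905 rad and contact force between the fingers and valve below 0.3 N and velocity of joint tap_lever between -0.1 and 0.1 rad/s and angle between mug's own z axis and vertical below 0.1 rad and distance of each of mug, honey_pot, canister, carousel_edge from where it was at the start of the episode below 0.02 m); the arm keeps its last pose, push and grip.
It fails at once if the mug is disturbed (shifted more than 20 mm) (distance of mug from where it was at the start of the episode above 0.02 m).
It fails at once if the honey pot is disturbed (shifted more than 20 mm) (distance of honey_pot from where it was at the start of the episode above 0.02 m).
It fails at once if the sugar canister is disturbed (shifted more than 20 mm) (distance of canister from where it was at the start of the episode above 0.02 m).
It fails at once if the spice carousel is turned: it is disturbed (shifted more than 20 mm) (distance of carousel_edge from where it was at the start of the episode above 0.02 m).
It fails at once if the tap lever is swung wide open (beyond 0.75 rad) (value of joint tap_lever above 0.75 rad).
It also fails if it takes over 56 s, if anything falls off the work surface, if the arm or the gripper's body presses on something with over 40 N, if the wrist force passes 120 N, or if a joint passes its speed limit or range.

## Working session

There is one attempt and no reset: what is moved stays moved. The work goes in short steps, each a Python script; the robot and the scene stay as the last script left them, time stands still between calls to the robot, and variables do not carry over. Pictures are saved under pics/ and viewed, at most 10 in all, crops included, and the job is handed in when it is done.

```bash
mkdir -p pics
cat > h.py <<'E'
import numpy as np, cv2, pickle
from scipy.spatial.transform import Rotation as R
from rig import manip, kinematics, sensors, eyes, workorder
def cam(name):
    s=sensors.get_state(); c=eyes.capture(name)
    if name=="wrist":
        T=np.eye(4); T[:3,:3]=R.from_rotvec(s["ee_rot"]).as_matrix(); T[:3,3]=s["ee_pos"]
        C=T@np.array(c["T_tool_cam"])
    else:
        W=np.eye(4); W[:3,:3]=R.from_rotvec(np.ravel(c["rvec"])).as_matrix(); W[:3,3]=np.ravel(c["tvec"]); C=np.linalg.inv(W)
    c["C"]=C; return c
def ray(c,px):
    K=np.array(c["mtx"]); d=(np.array(px,float)-K[:2,2])/[K[0,0],K[1,1]]
    u=d.copy()
    for _ in range(20): u=d/(1+c["k1"]*(u@u))
    v=c["C"][:3,:3]@np.r_[u,1]; return c["C"][:3,3],v/np.linalg.norm(v)
def onz(c,px,z):
    o,v=ray(c,px); return o+v*(z-o[2])/v[2]
def two(c1,p1,c2,p2):
    o1,v1=ray(c1,p1);o2,v2=ray(c2,p2)
    s=np.linalg.lstsq(np.c_[v1,-v2],o2-o1,rcond=None)[0]
    a=o1+v1*s[0];b=o2+v2*s[1]; return (a+b)/2,np.linalg.norm(a-b)
def save(c,n): cv2.imwrite(f"pics/{n}.png",c["image"][:,:,::-1]); pickle.dump(c,open(f"{n}.pkl","wb"))
def load(n): return pickle.load(open(f"{n}.pkl","rb"))
def down(yaw): # tool z down, tool y (closing) along world direction yaw
    y=np.array([np.cos(yaw),np.sin(yaw),0]);z=np.array([0,0,-1.]);return R.from_matrix(np.c_[np.cross(y,z),y,z]).as_rotvec()
E
python3 - <<'E'
from h import *
for n in("scene","side","wrist"):
    c=cam(n); save(c,n+"0"); print(n,c["C"][:3,3],c["C"][:3,2])
print(manip.grip_point_offset,sensors.get_state())
E
```

```text
scene [1.52972688 0.27492079 1.12151048] [-0.69405528 -0.19359529 -0.69340329]
side [ 0.15457227 -0.89420167  0.9306225 ] [ 0.31647577  0.7095577  -0.62957998]
wrist [0.55070712 0.08013097 0.37225322] [-4.70431974e-04 -3.12198262e-01 -9.50016855e-01]
0.0187 {'t': 0.15, 'q': array([-1.03115461e-01,  8.78156261e-02,  1.37187609e+00, -9.22291590e-06,
        1.68362518e+00, -1.03091205e-01]), 'qd': array([-0.00034328, -0.00120418, -0.00478849,  0.00073938,  0.00134349,
        0.00162449]), 'tau': array([ 1.22744677e-03, -3.52374566e+01, -3.13678122e+01, -1.70676763e-04,
        8.12124257e-03, -6.53522420e-05]), 'ee_pos': array([5.49623880e-01, 2.28065024e-05, 2.30407145e-01]), 'ee_rot': array([-2.22052702e+00, -2.22047087e+00,  1.71832293e-03]), 'ft_force': array([-0.87507906,  0.29153303, -0.53649429]), 'ft_torque': array([ 0.03670604, -0.02454835, -0.01350714]), 'grasp_force': 0.0, 'opening': 0.08537494223111064}
```

View pics/scene0.png

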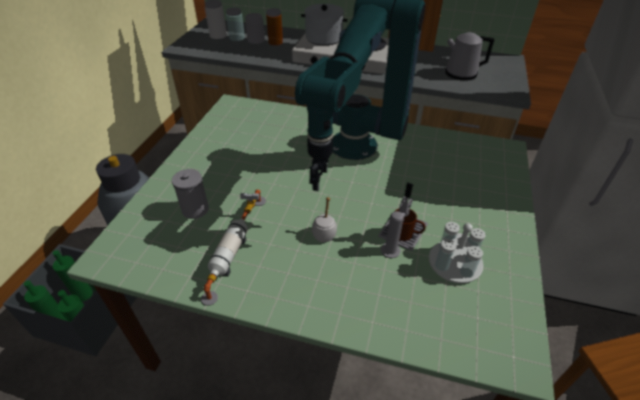

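View pics/side0.png

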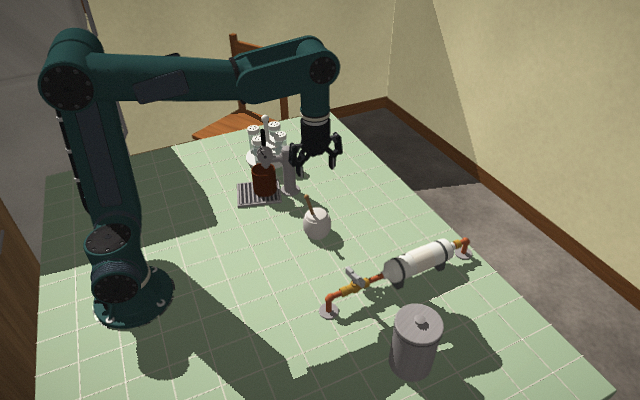

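The scene view shows the filter at left (valve ~(250,203), cartridge ~(228,250)), the tap at ~(398,225) with its lever top ~(409,187), and the carousel to its right. The side view shows the wing ~(355,278), the tap lever ~(263,135) and the canister in front of the filter at (415,340). I'll zoom in with one composite.

Run:
```python
from h import *
a=load("side0")["image"];b=load("scene0")["image"]
def z(i,x,y,w,h): return cv2.resize(i[y:y+h,x:x+w],(400,300),interpolation=cv2.INTER_CUBIC)
m=np.vstack([np.hstack([z(a,310,230,100,75),z(a,220,110,120,90)]),np.hstack([z(b,200,170,80,60),z(b,350,170,100,75)])])
cv2.imwrite("pics/m1.png",m[:,:,::-1])
s=load("side0");c=load("scene0")
print(two(s,(355,278),c,(249,199)))
print("rise",onz(s,(330,313),0),onz(s,(465,253),0), "lever top",two(s,(263,131),c,(409,187)))
print("mug",onz(s,(263,193),.012),"canister",onz(s,(417,318),.172),"honey",onz(s,(317,214),.082))
```

```text
(array([ 0.53884004, -0.2629432 ,  0.08561811]), np.float64(0.004816692263334339))
rise [ 0.46120242 -0.27333368  0.        ] [ 9.16493206e-01 -2.53231511e-01 -1.11022302e-16] lever top (array([0.49632212, 0.27716159, 0.24206374]), np.float64(0.006100235444552812))
mug [0.46847749 0.26880539 0.012     ] canister [ 0.56254254 -0.47806395  0.172     ] honey [0.55675044 0.01179332 0.082     ]
```

View pics/m1.png

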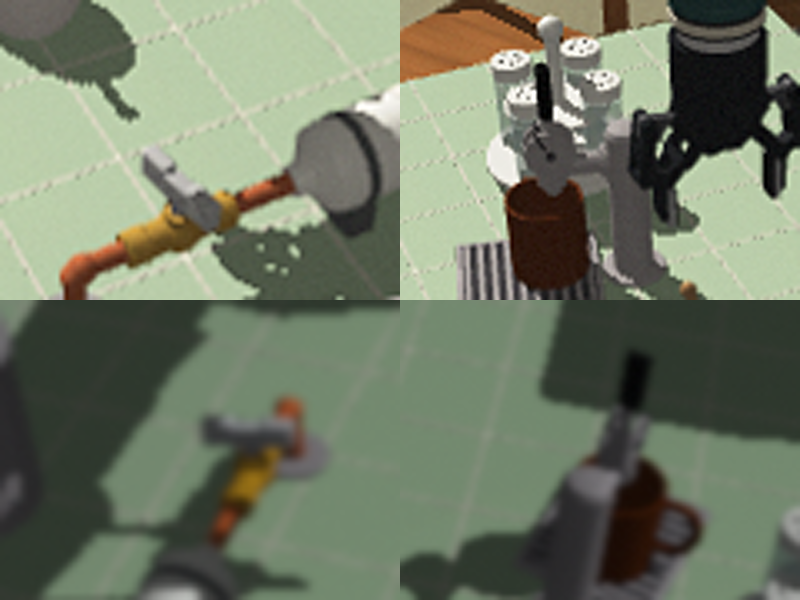

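The crops show the wing running from side pixel (347,271) to (363,284), centre ~(356,277). The lever is upright at about (263,134) with its cheeks at (266,148), the mug is below it, and the carousel stands behind the tap. I'll look at the valve with the wrist camera first.

Run:
```python
from h import *
manip.move_to([0.54,-0.262,0.24],down(0)); c=cam("wrist"); save(c,"wv")
print(c["C"][:3,3],c["C"][:3,2], sensors.get_state()["t"], sensors.get_state()["q"])
manip.move_to([0.42,0.24,0.36],down(np.pi/2)); c=cam("wrist"); save(c,"wt")
print(c["C"][:3,3],c["C"][:3,2], sensors.get_state()["t"], sensors.get_state()["q"])
cv2.imwrite("pics/m2.png",cv2.resize(np.vstack([load("wv")["image"],load("wt")["image"]])[:,:,::-1],(480,600),interpolation=cv2.INTER_AREA))
```

```text
[ 0.54103653 -0.1809075   0.38207086] [ 0.00199049 -0.31144858 -0.95026092] 1.225 [-5.43974688e-01  1.97676369e-01  1.22917381e+00  7.89761691e-04
  1.71489941e+00 -5.45857483e-01]
[0.34125325 0.23957949 0.50153891] [ 0.31280425 -0.00098373 -0.9498171 ] 3.1917 [ 4.00334587e-01 -4.94164654e-02  1.25746703e+00 -2.34243449e-04
  1.93453003e+00 -1.16884619e+00]
```

View pics/m2.png

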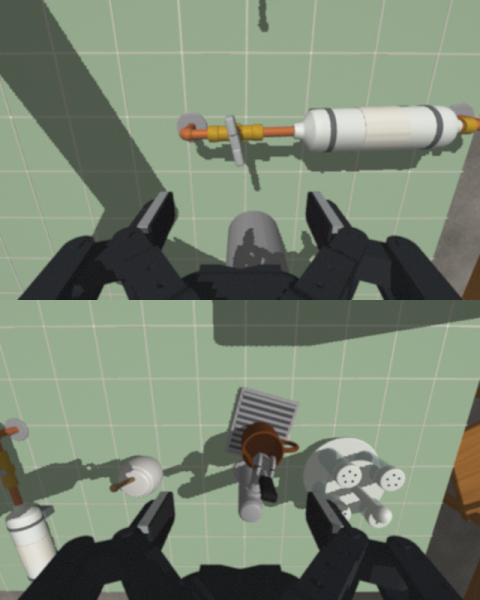

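Run:
```python
from h import *
a=load("wv")["image"];b=load("wt")["image"]
z=lambda i,x,y,w,h: cv2.resize(i[y:y+h,x:x+w],(400,600),interpolation=cv2.INTER_CUBIC)
m=np.hstack([z(a,280,140,80,120),z(b,285,110,140,210)])
cv2.imwrite("pics/m3.png",m[:,:,::-1])
c=load("wv"); hsv=cv2.cvtColor(a,cv2.COLOR_RGB2HSV)
k=((hsv[...,0]<25)&(hsv[...,1]>140)&(hsv[...,2]>90)).astype(np.uint8); k[:140]=0;k[220:]=0
xs=[];
for x in list(range(262,300))+list(range(326,345))+list(range(360,385)):
    r=np.flatnonzero(k[:,x]); 
    if len(r)>3: xs.append(onz(c,(x,r.mean()),0.055))
xs=np.array(xs); p=np.polyfit(xs[:,0],xs[:,1],1); print("pipe",p,np.arctan(p[0]),xs[0],xs[-1],np.std(xs[:,1]-np.polyval(p,xs[:,0])))
```

```text
pipe [ 0.03256941 -0.28128804] 0.032557896687642716 [ 0.47764891 -0.26590584  0.055     ] [ 0.61225777 -0.26172556  0.055     ] 0.000308559436865636
```

View pics/m3.png

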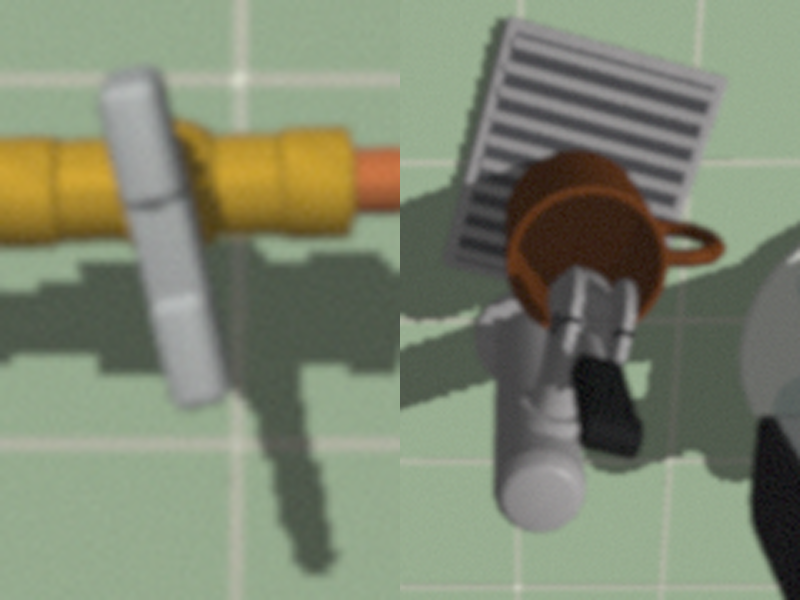

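The left crop shows the wing's top running from about (306,156) to (320,220) in the wrist image, a little past straight across. The right crop shows the tray corners, the column's round top at (335,281) and the lever's black top end at about (499,261)→ recomputed below.

Run:
```python
from h import *
c=load("wv"); f=lambda u,v:(280+u/5,140+v/5)
a=onz(c,f(131,80),.106);b=onz(c,f(202,400),.106)
print("wing",a,b,np.linalg.norm(a-b),(a+b)/2, np.arctan2(*(a-b)[1::-1]))
s=load("side0");d=load("scene0")
t=load("wt"); g=lambda u,v:(285+(u-400)*.35,110+v*.35)
A,B,C=[onz(t,g(*p),.012) for p in((510,18),(724,75),(445,262))]
print("tray",A,B,C,np.linalg.norm(A-B),np.linalg.norm(A-C))
col=onz(t,g(542,490),.178); print("col",col)
print("yaw tray",np.arctan2(*(C-A)[1::-1]),np.arctan2(*(A-B)[1::-1])-np.pi/2)
for p in((583,410),(628,408),(640,455),(587,452),(611,432)): print("levertop",onz(t,g(*p),.25))
y=np.arctan2(*(A-B)[1::-1])-np.pi/2; u=np.array([np.cos(y),np.sin(y),0])
print("origin from col",col-.075*u,"from tray",(A+B)/2+.110*u)
```

```text
wing [ 0.52901959 -0.23145274  0.106     ] [ 0.54210711 -0.29431321  0.106     ] 0.06420842070132028 [ 0.53556335 -0.26288297  0.106     ] 1.7760634839212888
tray [0.36939794 0.24469469 0.012     ] [0.40003094 0.36351256 0.012     ] [0.50966553 0.20651738 0.012     ] 0.12270316405682366 0.14537023003693061
col [0.55621364 0.25729845 0.178     ]
yaw tray -0.265737824331499 -3.39391272260083
levertop [0.4784035 0.2661713 0.25     ]
levertop [0.47769038 0.2806904  0.25      ]
levertop [0.49503861 0.28544062 0.25      ]
levertop [0.4938949 0.2679448 0.25     ]
levertop [0.48645752 0.27554488 0.25      ]
origin from col [0.62883883 0.23857461 0.178     ] from tray [0.2781975  0.33156526 0.012     ]
```

Valve at (0.5356, -0.263), wing at ≈0.17 rad open, filter yaw 0.033. Tap pivot at ≈(0.486, 0.276), tap yaw ≈-0.257. Next I grasp and turn the valve.

Run:
```python
from h import *
P=np.array([0.5356,-0.263]); z=0.080
manip.command_gripper(0.045,30)
manip.move_to([.5356,-.15,.3],down(0.2))
manip.move_to([*P,.16],down(0.205))
print(manip.servo_line([*P,z],feed=.08,f_stop=15))
manip.command_gripper(0.0,60); s=sensors.get_state(); print(s["opening"],s["grasp_force"],s["ft_force"],s["ee_pos"])
for a in np.linspace(0.205,0.818,7)[1:]:
    manip.servo_line([*P,z],frame=down(a)) if False else manip.move_to([*P,z],down(a))
manip.hold(.3)
s=sensors.get_state(); print(s["opening"],s["grasp_force"],s["ft_force"],s["ft_torque"],s["ee_pos"])
manip.command_gripper(0.045); manip.hold(.3)
manip.servo_line([*P,.16],feed=.1)
manip.move_to([0.54,-0.262,0.24],down(0)); c=cam("wrist"); save(c,"wv2"); print(sensors.get_state()["t"])
i=c["image"][140:240,260:380]; cv2.imwrite("pics/m4.png",cv2.resize(i,(720,600),interpolation=cv2.INTER_CUBIC)[:,:,::-1])
```

```text
False
0.010775515517568314 60.22583333076909 [-6.94295209 -0.67420089  4.98543807] [ 0.53331981 -0.26369084  0.08094127]
0.010590145767879458 60.25794754503295 [-8.1205969  -1.05154932  5.66851328] [-0.16273607  1.32150947  0.09651629] [ 0.53300486 -0.2638854   0.08097273]
11.8167
```

View pics/m4.png

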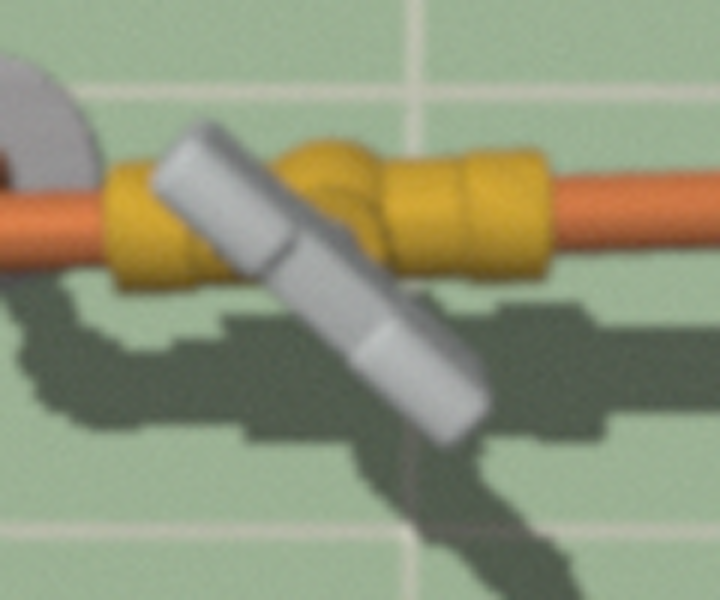

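```bash
cat > tap.py <<'E'
from h import *
yaw=-.257; u=np.array([np.cos(yaw),np.sin(yaw),0]); v=np.array([-u[1],u[0],0]); k=np.array([0,0,1.])
def pose(P,th,r=.065):
    lz=-np.sin(th)*u+np.cos(th)*k
    return P+lz*(r-manip.grip_point_offset), R.from_matrix(np.c_[np.cross(v,-lz),v,-lz]).as_rotvec()
E
python3 - <<'E'
from tap import *
c=load("wv2"); f=lambda a,b:(260+a/6,140+b/6)
a=onz(c,f(180,150),.106);b=onz(c,f(465,423),.106)
ang=np.arctan2(*(a-b)[1::-1])-np.pi/2-.0326
print("valve",ang,np.linalg.norm(a-b),(a+b)/2)
P=np.array([.486,.276,.158])
for th in(0,.25,.5): print(kinematics.ik(*pose(P,th)))
if .73<ang<.84:
    p,o=pose(P,0)
    manip.command_gripper(.06,40)
    manip.move_to([.45,0,.38],down(.6)); 
    manip.move_to(p+[0,0,.12],o)
    print(manip.servo_line(p,feed=.08,f_stop=12))
    s=sensors.get_state(); print(s["ee_pos"],s["ft_force"],s["t"])
    for n in("wrist","side"): save(cam(n),n+"3")
    m=np.hstack([cv2.resize(load("wrist3")["image"][150:350,200:440],(400,333)),cv2.resize(load("side3")["image"][70:195,200:350],(400,333),interpolation=cv2.INTER_CUBIC)])
    cv2.imwrite("pics/m5.png",m[:,:,::-1])
E
```

```text
valve 0.7530669944075945 0.06274255898450352 [ 0.53543018 -0.26264763  0.106     ]
[ 4.15039204e-01  1.13738084e-01  1.39517734e+00 -4.44089210e-16
  1.63267723e+00 -8.98757123e-01]
[ 0.53176097 -0.01948685  1.55687867 -0.17826517  1.42842137 -0.77226392]
[ 0.67052951 -0.11413237  1.71364295 -0.41572426  1.25282252 -0.56977848]
False
[0.48632965 0.27614128 0.20501742] [0.38981564 0.00570171 0.22383002] 16.05
```

View pics/m5.png

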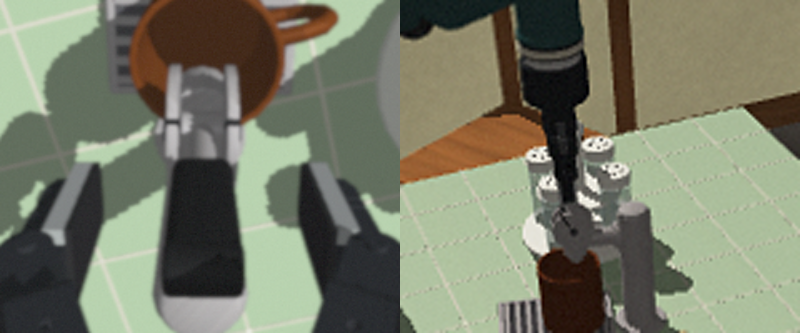

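The crops show the lever centred between the open fingers, with nothing else between them; the side view shows the fingers over it just above the cheeks. Valve reads 0.753 rad, within tolerance. Now I close and pull.

Run:
```python
from tap import *
def grip():
    s=sensors.get_state(); return s,s["ee_pos"]-R.from_rotvec(s["ee_rot"]).as_matrix()[:,2]*manip.grip_point_offset
manip.command_gripper(0,60); manip.hold(.2)
s,g0=grip(); print(s["opening"],s["grasp_force"],s["ft_force"],g0)
P=g0-.065*k
def est():
    s,g=grip(); return s,g,np.arctan2(-(g-P)@u,(g-P)[2])
for th in np.linspace(0,.5,9)[1:]:
    p,o=pose(P,th); manip.servo_line(p,feed=.03,frame=o)
manip.hold(.3); s,g,e=est(); print(e,np.linalg.norm(g-P),s["ft_force"],s["grasp_force"])
p,o=pose(P,.5+np.clip(.5-e,-.06,.06)); manip.servo_line(p,feed=.02,frame=o); manip.hold(.6)
s,g,e=est(); print(e,np.linalg.norm(g-P),s["ft_force"],s["grasp_force"],s["opening"],s["t"])
for n in("wrist","side"): save(cam(n),n+"4")
m=np.hstack([cv2.resize(load("wrist4")["image"][150:350,200:440],(400,333)),cv2.resize(load("side4")["image"][110:185,220:310],(400,333),interpolation=cv2.INTER_CUBIC)])
cv2.imwrite("pics/m6.png",m[:,:,::-1])
```

```text
0.019138650659702786 59.76513147354126 [0.44038117 3.52824294 0.29706423] [0.48619947 0.27663826 0.2233297 ]
0.4739584672482425 0.06376077150566671 [12.19861496  4.09679219 -6.43012918] 60.20771920681
0.5008346463511417 0.06370231892104289 [13.349745    2.8806364  -6.42985115] 60.11691212654114 0.01883926948383914 19.9417
```

View pics/m6.png

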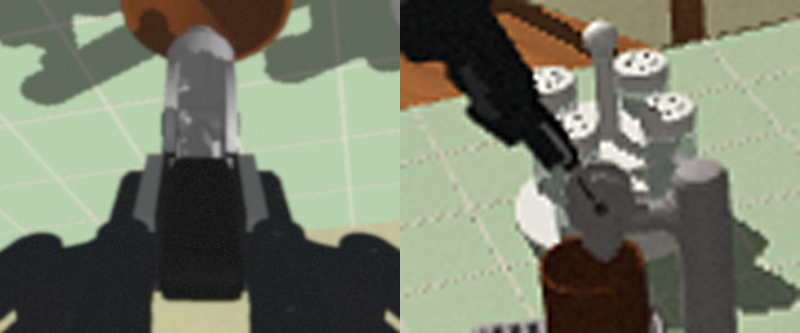

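The side view shows the lever in line with the cheek's engraved line (crop (600,208) to (570,168)). The pads hold it squarely and the mug hasn't moved. Handing in.

```bash
python3 -c "
from rig import *
print(workorder.sign_off())"
```

```text
the job is handed in; nothing more can be done
None
```

I turned the valve to about 0.75 rad (half open) and let go of it. The gripper is holding the tap lever at about 0.50 rad, on the slow-flow line. I handed the job in at about 20 s, but the sign-off did not return a verdict.

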